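Clip the static tester's sprung grabber onto the earthing post of a foam-cutting bench

ROBOT

A 6-joint arm with a two-finger parallel gripper is mounted at the origin on the work surface. World frame = base frame: x ahead of the robot, y to its left, z up, the work surface at z = 0. Lengths are in m, angles in rad, forces in N, time in s.
With the tool pointing down it reaches from about 0.3 to 0.825 m from the base axis. Payload 5.4 kg.
Tool frame: the origin (TCP) lies midway between the tips of the shut fingers; the grasp point (between the pads) lies 19 mm behind it; z points along the fingers, y is the direction in which the jaws open and shut (so a half turn about z gives the same grasp; the last joint's range is limited). The gripper opens to 92 mm and grips with 3 to 60 N. Pads are 20 mm wide; open, the fingers measure 128 mm over their backs; the gripper's body (75 mm by 189 mm) begins 69 mm behind the grasp point.
Start: joints at [1.126, 0.158, 1.597, -0, 1.386, -0.21], TCP at [0.134, 0.559, 0.215] pointing down, gripper open.
Joint ranges: [-2.91, 2.91], [-0.94, 2.29], [0.18, 2.7], [-1.29, 4.43], [0.17, 2.64], [-3, 3]. Speed limits (rad/s): [2.57, 2.57, 3.14, 3.14, 3.14, 3.14].

INTERFACE

Orientations are given as a 3x3 rotation matrix whose columns are the frame's x, y, z axes.
In Python, from workcell import robot gives the robot as it stands.
- The arm moves only by the tool jog_arm, never from a script. Its argument "moves" is a list of rows, each an object of numbers: "fingers": the finger opening in mm, from 0 to 91.9; "dx", "dy", "dz": the shift along the tool's x, y, z in mm; "yaw": the turn about the tool's z in rad. A call has 1 to 8 rows; each row shifts and turns the commanded pose from where the row before left it, along the tool's axes as they then stand; what a row does not reach is not made up. A row lasts 1/8 s, in which the tool goes at most 62.5 mm and 10.7 degrees, less where a joint would pass 70% of its speed; a pose out of reach is approached as far as the arm can. A call is refused whole if a number of a shift passes 62.5 or a number of a turn 0.188, either way. A call with a gripper value outside its range is refused whole. The fingers move at their own pace and stop on an object; "newtons" is the grip in N (left out, the last holds). Time passes only in rows, so rows that do not move let the fingers close. It gives the time, the measured TCP pose, the force and the opening at its end, in the units of the state.
- robot.observe(): the state, without advancing time (a new reading comes with each control period).
- robot.grab_frame(name): name is "side" or "top" or "wrist"; returns a dict with "frame" (400x640x3 uint8, red, green, blue), "fx", "fy", "cx", "cy" (pixels), "world_from_camera" (4x4, takes a point from camera to world coordinates). Camera axes: x right, y down, z forward; pixel columns grow to the right and rows downward; lengths in m; the calibration is good to about 2 mm. A picture is of the moment at which its call begins. There is no depth.
- robot.close_job(): hands the job in, once; it reports no verdict.
The state is a dict: "time_s": time; "q": joint angles; "joint_vel": joint speeds; "effort": joint torques, N m; "position": TCP position; "tcp_rot": TCP orientation; "contact_force": force on the tool from outside, world axes, zero at the start; "wrist_torque": the same for the moment, N m; "grip_width": finger opening in m.
Only numpy, scipy, OpenCV 4.12 (cv2) and the standard library are available. Lean on these libraries where they do the work, as an engineer would, in place of code of your own. Each camera call takes 0.05 s, during which the arm holds its last target. There are 200 camera calls.

TASK

Before the foam saw is used, clip the pocket static tester onto the bench's earthing post: take the tester from its tray by squeezing its two upright tabs together so that its hook runs out, lay it flat on the earthing plate and slide it sideways until the post is felt inside the hook, then let go so that its spring pulls the hook tight on the post. Be gentle with the post and the plate, and leave the other things on the bench where they are.

Things in the scene. Friction and masses are not known exactly. Their poses are not given: they have to be found in the camera images.
- grabber_grip (a point): Grasp point of the tester (black sprung grabber, loose in the tray): midway between its two upright tabs at rest, 46 mm above its underside. x to its hook, y left, z up. Squeeze the tabs along x, a finger outside each: 62 mm over both at rest, 46 mm fully squeezed. Tabs 5 mm thick, 22 mm wide, from 18 to 62 mm above the underside. Front tab fixed (front face x +31 mm), rear tab is the plunger.
- grabber: The tester, 0.13 kg. Origin under the barrel's centre; same axes; grasp point at x -13, z +46 mm (midpoint of the fully squeezed tabs: x -5). Barrel 90 x 18 x 18 mm, underside z 0; its front end is the flat nose, x +45. The steel hook, one piece with the plunger: a rod along the barrel's right side (y -15 to -10) ending in a finger turned to +y (y -15 to +1, z 5 to 13), so it is open to +y.
- nose (a point): Centre of the tester's flat nose (x +45, z +9 mm in the tester's frame). The hook finger is 5 mm thick along x; its inner face is 1 mm ahead of the nose at rest and 17 mm ahead with the tabs fully squeezed (outer face 22 mm ahead). The post goes between nose and finger, against the rod, whose inner face is at y -10 mm.
- plunger (a joint): Travel of the tester's plunger and hook, m: 0 = at rest, hook drawn in; 0.016 = fully in, hook fully out. The spring takes 4 N to start and 6.4 N fully in (more while moving fast); a 30 N squeeze holds it firmly. With the hook closed on the 7 mm post it reads about 0.006.
- rest_tray: Fixed shallow grey tray 180 x 85 mm, wall 5 mm thick and 12 mm high, floor 5 mm thick, where the tester lies at the start, its hook towards the tray's +x. Origin under its centre.
- earth_plate: Fixed aluminium earthing plate, x -80 to +95, y -85 to +85 mm, flat top 12 mm above the origin, which lies on the bench. A low grey terminal box (top 26 mm above the bench) stands at its far end, x 69 to 93. Clip the tester along the plate's x, hook to +x, underside on the plate, sliding from the -y side to +y. Over 16 N between tester and plate or post is too much.
- slot (a point): Middle of the slot in the plate's top (x +40, y 0, z +12 mm of the plate; same axes). The bare upright steel post, 7 mm diameter, 18 mm tall above the plate, has been bolted somewhere along this slot, its axis from 38 mm to the -y side to 38 mm to the +y side. Where is not reported: it must be felt for or seen. It does not yield.
- tape_measure: Yellow tape measure 62 x 30 x 52 mm, bystander.
- staple_tray: Small divided card tray 100 x 70 x 30 mm, bystander.
- thread_spool: Wooden spool, 36 mm diameter, 44 mm tall, standing, bystander.
- foam_saw: Grey electric foam saw with a looped handle, about 200 x 90 x 205 mm, bystander at the left.
- glue_can: Grey spray can, 64 mm diameter, 190 mm tall, bystander.

How it is judged:
By the outcome, as a careful person would: the job done as asked, in the order asked, and still so for the second after the job is handed in, with the robot touching nothing.
It also fails if it takes over 48 s, if anything falls off the work surface, if the arm or the gripper's body presses on something with over 40 N, if the wrist force passes 120 N, or if a joint passes its speed limit or range.

## Working session

There is one attempt and no reset: what is moved stays moved. The work goes in short steps, Python scripts to look and compute and a tool call to move; the robot and the scene stay as the last step left them, time stands still between calls to the robot, and variables do not carry over. Pictures are saved under pics/ and viewed, about 8 in all and at most 12, crops included, and the job is handed in when it is done.

Besides the shell and the picture viewer there is one more tool, called by a JSON object that holds its "method" and its "body", one argument or row to a line. jog_arm: Moves the arm, as the interface text tells. Its arguments: {"type":"object","properties":{"moves":{"type":"array"},"newtons":{"type":"number"}},"required":["moves"]}

```bash
mkdir -p pics; ls; cat > h.py <<'E'
import numpy as np, cv2, sys
from workcell import robot
def grab(n):
    f=robot.grab_frame(n); return f
def ray(f,u,v):
    T=np.array(f["world_from_camera"]); d=np.array([(u-f["cx"])/f["fx"],(v-f["cy"])/f["fy"],1.0]); return T[:3,3],T[:3,:3]@d
def on(f,u,v,z):
    o,d=ray(f,u,v); return o+d*(z-o[2])/d[2]
def proj(f,p):
    T=np.array(f["world_from_camera"]); c=T[:3,:3].T@(np.array(p)-T[:3,3]); return f["fx"]*c[0]/c[2]+f["cx"], f["fy"]*c[1]/c[2]+f["cy"]
def save(f,name,crop=None,s=1):
    im=f["frame"][:,:,::-1]
    if crop: x0,y0,x1,y1=crop; im=im[y0:y1,x0:x1]
    cv2.imwrite("pics/"+name,cv2.resize(im,None,fx=s,fy=s,interpolation=cv2.INTER_CUBIC))
E
python3 - <<'E'
from h import *
import pickle
for n in("top","side"):
    f=grab(n); save(f,n+"0.png"); pickle.dump(f,open(n+"0.pkl","wb"))
    T=np.array(f["world_from_camera"]); print(n,f["fx"],f["cx"],f["cy"],T.round(3).tolist())
s=robot.observe(); print(s)
E
```

```text
pics
top 439.7249502343298 313.93471734798516 200.14210545295975 [[0.01, -0.987, 0.16, 0.298], [-1.0, -0.012, -0.007, 0.043], [0.009, -0.16, -0.987, 1.547], [0.0, 0.0, 0.0, 1.0]]
side 392.2957152550396 320.07881376262253 200.36376174226405 [[-0.88, -0.336, 0.336, 0.181], [-0.475, 0.638, -0.606, 0.675], [-0.01, -0.693, -0.721, 0.827], [0.0, 0.0, 0.0, 1.0]]
{'time_s': 0.1, 'q': array([ 1.12588872e+00,  1.58975175e-01,  1.59805482e+00,  1.91393097e-07,
        1.38617620e+00, -2.10092065e-01]), 'joint_vel': array([ 0.00045196, -0.0018531 , -0.00156518,  0.0007547 , -0.00116032,
       -0.00048762]), 'effort': array([ 3.19380197e-04, -3.86504245e+01, -3.22960639e+01,  7.03975023e-02,
        3.38835467e-02, -5.37869721e-05]), 'position': array([0.13356191, 0.5587222 , 0.21374925]), 'tcp_rot': array([[-9.72557150e-01,  2.32663078e-01, -6.94594660e-04],
       [ 2.32663871e-01,  9.72556118e-01, -1.45637824e-03],
       [ 3.36686842e-04, -1.57801815e-03, -9.99998698e-01]]), 'contact_force': array([-0.29253954, -0.00350187, -0.33707462]), 'wrist_torque': array([-0.01748534, -0.00365018, -0.03910075]), 'grip_width': 0.09182868542070846}
```

View pics/top0.png

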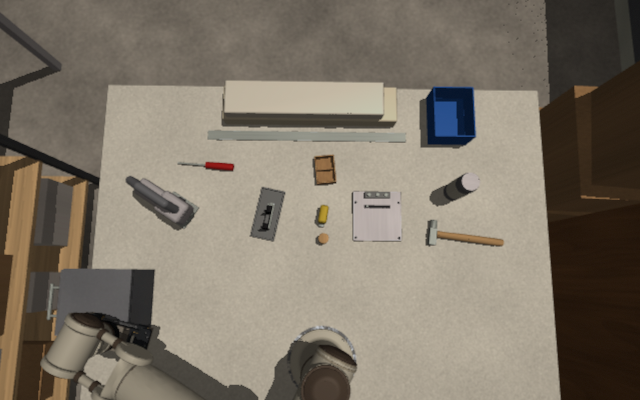

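View pics/side0.png

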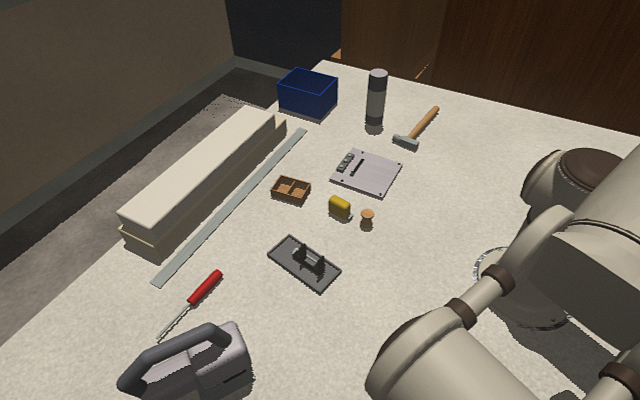

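The top view shows the tray at about (267,214), with the black tester on it, and the plate at about (377,216) with its terminal box at the far (+x) end. The tape (323,214) and spool (323,239) lie between them. Next I'll take enlarged crops.

```bash
python3 - <<'E'
from h import *
import pickle
t=pickle.load(open("top0.pkl","rb")); s=pickle.load(open("side0.pkl","rb"))
def c(f,b): x0,y0,x1,y1=b; return cv2.resize(f["frame"][y0:y1,x0:x1,::-1],(398,298),interpolation=cv2.INTER_CUBIC)
a=np.vstack([np.hstack([c(t,(227,184,307,244)),c(t,(340,184,420,244))]),np.hstack([c(s,(260,225,350,293)),c(s,(325,140,415,208))])])
cv2.imwrite("pics/crops.png",a)
for n,u,v in(("tray",267,214),("plate",377,216),("tape",323,214),("spool",323,239),("staple",325,170)): print(n,on(t,u,v,0.01).round(3))
# tray / plate contours
im=t["frame"]; hsv=cv2.cvtColor(im,cv2.COLOR_RGB2HSV)
def box(m,roi,z,f):
    x0,y0,x1,y1=roi; mm=np.zeros_like(m); mm[y0:y1,x0:x1]=m[y0:y1,x0:x1]
    cs,_=cv2.findContours(mm,cv2.RETR_EXTERNAL,cv2.CHAIN_APPROX_NONE); k=max(cs,key=cv2.contourArea)[:,0,:]
    w=np.array([on(f,u,v,z)[:2] for u,v in k]); r=cv2.minAreaRect((w*1000).astype(np.float32)); print(r, cv2.boxPoints(r).round().tolist())
tm=((hsv[...,2]<130)).astype(np.uint8); box(tm,(240,175,295,250),.012,t)
g=cv2.cvtColor(im,cv2.COLOR_RGB2LAB).astype(int)
print(g[230,365],g[230,345],im[230,365],im[230,345])
E
```

```text
tray [0.495 0.196 0.01 ]
plate [ 0.492 -0.191  0.01 ]
tape [ 0.497 -0.001  0.01 ]
spool [ 0.409 -0.001  0.01 ]
staple [ 0.656 -0.007  0.01 ]
((496.16705322265625, 196.04782104492188), (87.7126693725586, 181.55563354492188), 78.84820556640625) [[399.0, 171.0], [577.0, 135.0], [594.0, 222.0], [416.0, 257.0]]
[182 131 132] [176 129 138] [183 173 168] [177 167 150]
```

View pics/crops.png

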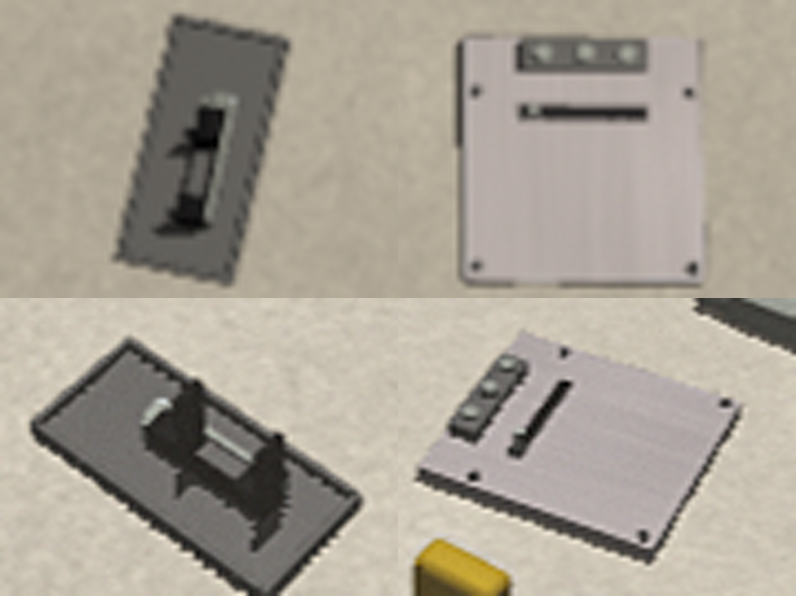

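The crops show the tester in the tray with its hook towards the far end. The bright post is at the left (+y) end of the slot, at top-image px of about (367,206). I'm moving over the tester now, then turning.

{"method": "jog_arm", "body": {
  "moves": [
    {"dx":-34,"dy":-46},
    {"dx":-34,"dy":-46},
    {"dx":-34,"dy":-46},
    {"dx":-60,"dy":-27},
    {"dx":-60,"dy":-27},
    {"dx":-60,"dy":-27},
    {"dx":-60,"dy":-27},
    {"dx":-60,"dy":-27}
  ]
}}

```text
schema error: expected keys fingers, dx, dy, dz, yaw
```

{"method": "jog_arm", "body": {
  "moves": [
    {"yaw":0.187},
    {"yaw":0.187},
    {"yaw":0.187},
    {"yaw":0.187},
    {"yaw":0.187},
    {"yaw":0.187},
    {"yaw":0.187},
    {"yaw":0.187}
  ]
}}

```text
schema error: expected keys fingers, dx, dy, dz, yaw
```

```bash
python3 - <<'E'
from h import *
import pickle
f=grab("wrist"); save(f,"w1.png"); pickle.dump(f,open("w1.pkl","wb"))
f2=grab("top"); pickle.dump(f2,open("top1.pkl","wb")); save(f2,"top1.png",(150,100,450,300),2)
s=robot.observe(); print(s["time_s"],s["position"],s["tcp_rot"].round(3).tolist(),s["q"].round(3)); print(np.array(f["world_from_camera"]).round(3).tolist(),f["fx"])
t=pickle.load(open("top0.pkl","rb")); print("post",on(t,367.1,206.1,.03))
E
```

```text
0.2 [0.13362621 0.5588594  0.21398527] [[-0.973, 0.233, -0.001], [0.233, 0.973, -0.001], [0.0, -0.001, -1.0]] [ 1.126  0.159  1.598  0.     1.386 -0.21 ]
[[0.234, 0.934, 0.271, 0.057], [0.972, -0.224, -0.067, 0.578], [-0.002, 0.28, -0.96, 0.384], [0.0, 0.0, 0.0, 1.0]] 281.69299443373416
post [ 0.52400853 -0.15405022  0.03      ]
```

View pics/w1.png

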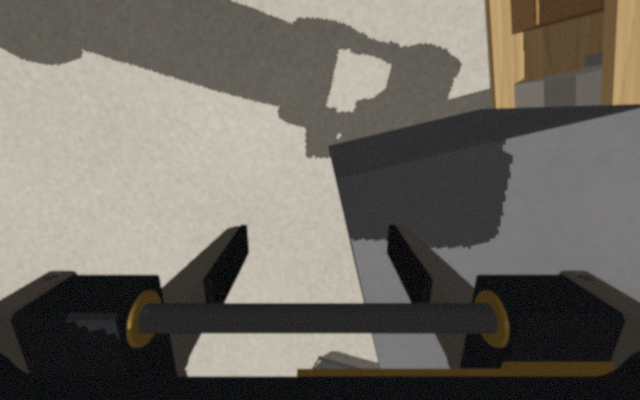

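Nothing moved: every row needs all five keys. The picture is of the start pose, with the fingers and a grey box below at (430,200).

{"method": "jog_arm", "body": {
  "moves": [
    {"fingers":91.9,"dx":-34,"dy":-46,"dz":0,"yaw":0},
    {"fingers":91.9,"dx":-34,"dy":-46,"dz":0,"yaw":0},
    {"fingers":91.9,"dx":-34,"dy":-46,"dz":0,"yaw":0},
    {"fingers":91.9,"dx":-56,"dy":-25,"dz":0,"yaw":0},
    {"fingers":91.9,"dx":-56,"dy":-25,"dz":0,"yaw":0},
    {"fingers":91.9,"dx":-56,"dy":-25,"dz":0,"yaw":0},
    {"fingers":91.9,"dx":-56,"dy":-25,"dz":0,"yaw":0},
    {"fingers":91.9,"dx":-56,"dy":-25,"dz":0,"yaw":0}
  ]
}}

```text
time_s: 1.2
position: [0.4455, 0.213, 0.2147]
tcp_rot: [[-0.972, 0.233, 0.0], [0.233, 0.972, 0.0], [-0.0, 0.0, -1.0]]
contact_force: [1.2, 0.7, 0.4]
grip_width: 0.0919
```

{"method": "jog_arm", "body": {
  "moves": [
    {"fingers":91.9,"dx":0,"dy":0,"dz":0,"yaw":0.187},
    {"fingers":91.9,"dx":0,"dy":0,"dz":0,"yaw":0.187},
    {"fingers":91.9,"dx":0,"dy":0,"dz":0,"yaw":0.187},
    {"fingers":91.9,"dx":0,"dy":0,"dz":0,"yaw":0.187},
    {"fingers":91.9,"dx":0,"dy":0,"dz":0,"yaw":0.187},
    {"fingers":91.9,"dx":0,"dy":0,"dz":0,"yaw":0.187},
    {"fingers":91.9,"dx":0,"dy":0,"dz":0,"yaw":0.187},
    {"fingers":91.9,"dx":0,"dy":0,"dz":0,"yaw":0.187}
  ]
}}

```text
time_s: 2.2
position: [0.4439, 0.2145, 0.2144]
tcp_rot: [[0.165, 0.986, -0.0], [0.986, -0.165, -0.0], [-0.0, -0.0, -1.0]]
contact_force: [-0.0, -0.3, 0.4]
grip_width: 0.0922
```

```bash
python3 - <<'E'
from h import *
import pickle
f=grab("wrist"); save(f,"w2.png"); pickle.dump(f,open("w2.pkl","wb"))
s=robot.observe(); print(s["time_s"],s["position"],s["tcp_rot"].round(3).tolist(),s["q"].round(3)); print(np.array(f["world_from_camera"]).round(3).tolist())
E
```

```text
2.25 [0.4439972  0.21451409 0.21441865] [[0.171, 0.985, -0.0], [0.985, -0.171, -0.0], [-0.0, -0.0, -1.0]] [ 0.204 -0.057  1.821 -0.     1.378  0.376]
[[0.986, -0.159, -0.048, 0.458], [-0.166, -0.946, -0.277, 0.293], [-0.001, 0.281, -0.96, 0.384], [0.0, 0.0, 0.0, 1.0]]
```

View pics/w2.png

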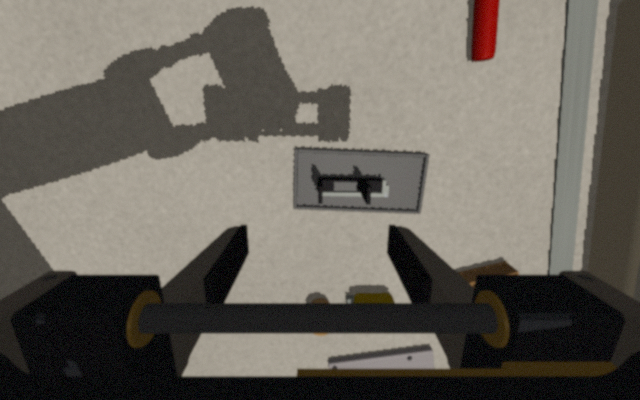

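The wrist view shows the tray at (360,180), with the tabs at about (316,183) and (364,183) and the hook at (388,188). I'm zooming in for the pose.

```bash
python3 - <<'E'
from h import *
import pickle
f=pickle.load(open("w2.pkl","rb")); save(f,"w2c.png",(285,140,435,220),5)
g=cv2.cvtColor(f["frame"],cv2.COLOR_RGB2GRAY)
# tray outline at wall top
m=(g<140).astype(np.uint8); mm=np.zeros_like(m); mm[140:218,288:440]=m[140:218,288:440]
k=max(cv2.findContours(mm,0,cv2.CHAIN_APPROX_NONE)[0],key=cv2.contourArea)[:,0,:]
w=np.array([on(f,u,v,.012)[:2] for u,v in k]); r=cv2.minAreaRect((w*1000).astype(np.float32)); print("tray",r)
# black tester pixels
b=((g<32)).astype(np.uint8); print([int(x) for x in np.percentile(g[160:200,300:420],[1,5,10,20,50])])
E
```

```text
tray ((498.16326904296875, 197.07046508789062), (89.82992553710938, 181.07498168945312), 78.50747680664062)
[3, 16, 31, 51, 105]
```

View pics/w2c.png

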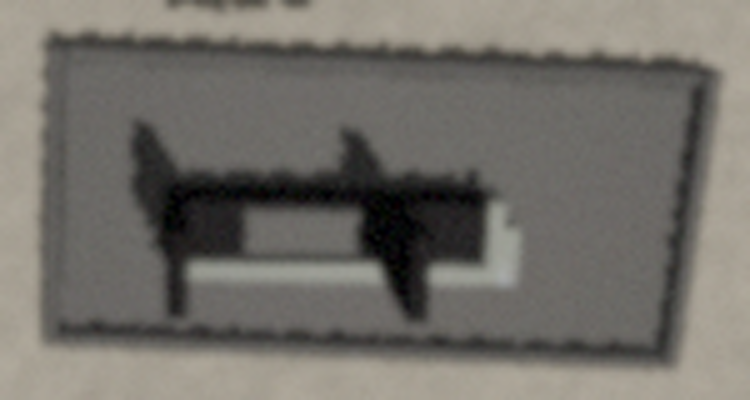

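The crop shows the nose's top edge at x≈487, the right barrel edge at y≈257–262, the hook's outer corner at (518,287), and the tab tops at (176,315) and (415,320).

```bash
python3 - <<'E'
from h import *
import pickle
f=pickle.load(open("w2.pkl","rb"))
P=lambda x,y,z: on(f,285+(x-2)/5,140+(y-2)/5,z)[:2]*1000
A,B=P(200,258,.023),P(486,262,.023); C,D=P(200,280,.018),P(518,287,.018)
for a,b in((A,B),(C,D)): print(a.round(1),b.round(1),np.degrees(np.arctan2(*(b-a)[::-1])).round(1))
th=np.radians(-13); 
for th in np.radians([-11.5,-13]):
  ex=np.array([np.cos(th),np.sin(th)]); ey=np.array([-ex[1],ex[0]])
  print("origin from nose",(B-45*ex+9*ey).round(1),"from hook",(D-51*ex+15*ey).round(1))
  rear,front=P(167,315,.067),P(427,320,.067); print("rear,front top corners",rear,front,"grip",((rear+front)/2+11*ey).round(1),"grip from nose",(B-58*ex+9*ey).round(1), np.degrees(np.arctan2(*(front-rear)[::-1])))
E
```

```text
[450.3 193.1] [525.2 179.4] -10.4
[449.2 185.6] [534.  169.3] -10.9
origin from nose [482.9 197.2] from hook [487.  194.2]
rear,front top corners [441.27392773 192.79343397] [501.78494878 181.34317973] grip [473.7 197.8] grip from nose [470.2 199.7] -10.715155364923742
origin from nose [483.4 198.3] from hook [487.7 195.4]
rear,front top corners [441.27392773 192.79343397] [501.78494878 181.34317973] grip [474.  197.8] grip from nose [470.7 201.2] -10.715155364923742
```

{"method": "jog_arm", "body": {
  "moves": [
    {"fingers":91.9,"dx":-11,"dy":30.3,"dz":30,"yaw":0.017},
    {"fingers":91.9,"dx":0,"dy":0,"dz":40,"yaw":0},
    {"fingers":91.9,"dx":0,"dy":0,"dz":40,"yaw":0},
    {"fingers":91.9,"dx":0,"dy":0,"dz":14,"yaw":0},
    {"fingers":91.9,"dx":0,"dy":0,"dz":0,"yaw":0},
    {"fingers":91.9,"dx":0,"dy":0,"dz":0,"yaw":0}
  ]
}}

```text
time_s: 3.0
position: [0.4737, 0.1992, 0.0924]
tcp_rot: [[0.175, 0.984, 0.003], [0.984, -0.175, 0.001], [0.001, 0.003, -1.0]]
contact_force: [0.0, -0.1, 0.7]
grip_width: 0.0922
```

```bash
python3 - <<'E'
from h import *
import pickle
f=grab("wrist"); save(f,"w3.png",(160,120,480,320),2.5); pickle.dump(f,open("w3.pkl","wb"))
s=robot.observe(); print(s["time_s"],s["position"],s["tcp_rot"].round(3).tolist(),s["contact_force"])
R=s["tcp_rot"]; p=s["position"]
print("TCP px",proj(f,p))
E
```

```text
3.05 [0.47375466 0.19918798 0.09254403] [[0.176, 0.984, 0.003], [0.984, -0.176, 0.001], [0.001, 0.003, -1.0]] [-0.22070827  0.95514273  0.28109758]
TCP px (np.float64(316.8674374589276), np.float64(239.41772495580867))
```

View pics/w3.png

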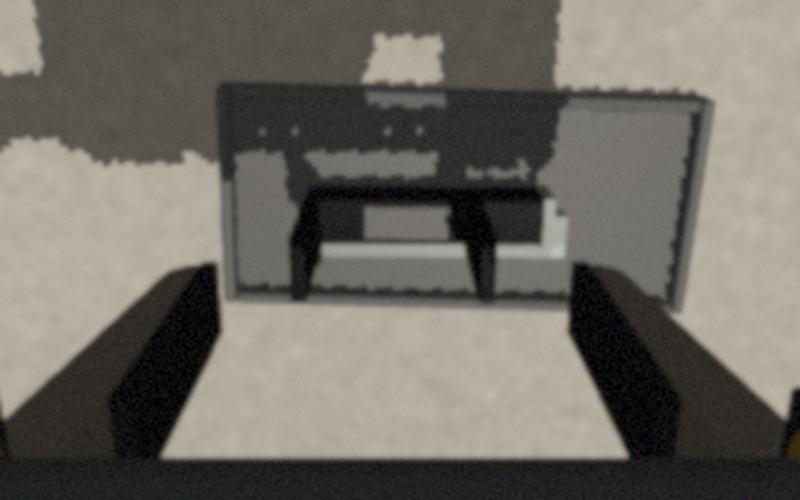

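Finger tips at crop (217,571) and tab tops at (293,495) share a midpoint of about 394, so the jaws are centred along the squeeze. I'm checking the lateral offset and yaw.

```bash
python3 - <<'E'
from h import *
import pickle
f=pickle.load(open("w3.pkl","rb")); s=robot.observe(); R=s["tcp_rot"]; p=s["position"]
P=lambda x,y,z: on(f,160+(x-1)/2.5,120+(y-1)/2.5,z)
q={"rearcorner":P(293,300,.067),"frontcorner":P(495,300,.067),"nose R edge":P(543,243,.023),"barrel R mid":P(330,242,.023),"rod R a":P(322,254,.018),"hook corner":P(566,257,.018)}
for k,v in q.items(): print(k,((v-p)@R*1000).round(1))
E
```

```text
rearcorner [-12.1 -30.4  25.4]
frontcorner [-12.2  30.8  25.6]
nose R edge [-10.5  54.1  69.7]
barrel R mid [ -9.9 -23.1  69.5]
rod R a [-16.6 -26.7  74.4]
hook corner [-17.9  64.1  74.7]
```

{"method": "jog_arm", "body": {
  "moves": [
    {"fingers":91.9,"dx":-1.2,"dy":0,"dz":20,"yaw":0},
    {"fingers":91.9,"dx":0,"dy":0,"dz":20,"yaw":0},
    {"fingers":91.9,"dx":0,"dy":0,"dz":15,"yaw":0},
    {"fingers":91.9,"dx":0,"dy":0,"dz":5,"yaw":0},
    {"fingers":70,"dx":0,"dy":0,"dz":0,"yaw":0},
    {"fingers":64,"dx":0,"dy":0,"dz":0,"yaw":0},
    {"fingers":60,"dx":0,"dy":0,"dz":0,"yaw":0},
    {"fingers":56,"dx":0,"dy":0,"dz":0,"yaw":0}
  ],
  "newtons": 30
}}

```text
time_s: 4.05
position: [0.4729, 0.1978, 0.0313]
tcp_rot: [[0.176, 0.984, 0.002], [0.984, -0.176, 0.0], [0.001, 0.002, -1.0]]
contact_force: [0.6, -0.0, 1.9]
grip_width: 0.0564
```

{"method": "jog_arm", "body": {
  "moves": [
    {"fingers":52,"dx":0,"dy":0,"dz":0,"yaw":0},
    {"fingers":49,"dx":0,"dy":0,"dz":0,"yaw":0},
    {"fingers":45,"dx":0,"dy":0,"dz":0,"yaw":0},
    {"fingers":40,"dx":0,"dy":0,"dz":0,"yaw":0},
    {"fingers":40,"dx":0,"dy":0,"dz":0,"yaw":0},
    {"fingers":40,"dx":0,"dy":0,"dz":0,"yaw":0}
  ],
  "newtons": 30
}}

```text
time_s: 4.8
position: [0.4731, 0.1978, 0.0315]
tcp_rot: [[0.176, 0.984, 0.002], [0.984, -0.176, 0.0], [0.001, 0.002, -1.0]]
contact_force: [2.8, -0.3, 5.8]
grip_width: 0.0454
```

```bash
python3 - <<'E'
from h import *
import pickle
s=robot.observe(); print(s["time_s"],s["position"],s["contact_force"],s["grip_width"])
f=grab("wrist"); save(f,"w4.png",(160,120,480,320),2.5); pickle.dump(f,open("w4.pkl","wb"))
E
```

```text
4.8 [0.47305116 0.19777049 0.03146802] [ 2.84639749 -0.29796688  5.80031589] 0.04541167125975816
```

{"method": "jog_arm", "body": {
  "moves": [
    {"fingers":40,"dx":0,"dy":0,"dz":-5,"yaw":0},
    {"fingers":40,"dx":0,"dy":0,"dz":-15,"yaw":0},
    {"fingers":40,"dx":0,"dy":0,"dz":-35,"yaw":0},
    {"fingers":40,"dx":0,"dy":0,"dz":-40,"yaw":0},
    {"fingers":40,"dx":0,"dy":0,"dz":-20,"yaw":0},
    {"fingers":40,"dx":0,"dy":0,"dz":0,"yaw":0}
  ],
  "newtons": 30
}}

```text
time_s: 5.6
position: [0.4731, 0.1979, 0.1477]
tcp_rot: [[0.176, 0.984, 0.004], [0.984, -0.176, 0.001], [0.001, 0.003, -1.0]]
contact_force: [0.7, -0.9, -1.5]
grip_width: 0.0454
```

```bash
python3 - <<'E'
from h import *
import pickle
s=robot.observe(); print(s["time_s"],s["position"],s["contact_force"],s["grip_width"],s["q"].round(2))
f=grab("wrist"); pickle.dump(f,open("w5.pkl","wb"))
g=grab("side"); pickle.dump(g,open("s5.pkl","wb")); u,v=[int(x) for x in proj(g,s["position"])]; print(u,v)
a=cv2.resize(f["frame"][170:320,220:420,::-1],(398,298),interpolation=2); b=cv2.resize(g["frame"][v-50:v+40,u-60:u+60,::-1],(398,298),interpolation=2)
cv2.imwrite("pics/c5.png",np.hstack([a,b]))
E
```

```text
5.6 [0.47307805 0.19794803 0.14766557] [ 0.73592843 -0.92140981 -1.49990288] 0.04540025275173467 [0.16 0.06 1.84 0.   1.24 0.34]
309 231
```

View pics/c5.png

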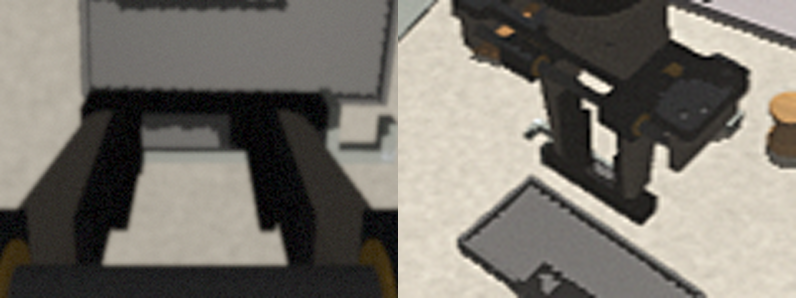

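The tester is held level, its hook is out (left crop, bright rod and finger at (335–395,150)), and the tray is empty below it. Now the plate's pose from the top view.

```bash
python3 - <<'E'
from h import *
import pickle
t=pickle.load(open("top0.pkl","rb")); im=t["frame"]
b=cv2.GaussianBlur(cv2.cvtColor(im,cv2.COLOR_RGB2LAB)[...,2],(3,3),0); g=cv2.cvtColor(im,cv2.COLOR_RGB2GRAY)
m=np.zeros_like(b); m[184:248,345:410]=(b[184:248,345:410]<135)
k=max(cv2.findContours(m,0,cv2.CHAIN_APPROX_NONE)[0],key=cv2.contourArea)[:,0,:]
w=np.array([on(t,u,v,.012)[:2] for u,v in k])*1000; print("plate",cv2.minAreaRect(w.astype(np.float32)))
for lo,hi,ax in((0,0,0),):
  for side in("L","R"):
    sel=[]
    for v in range(200,236):
        us=k[k[:,1]==v][:,0]
        if len(us): sel.append(on(t,us.min() if side=="L" else us.max(),v,.012)[:2]*1000)
    sel=np.array(sel); print(side,np.polyfit(sel[:,0],sel[:,1],1), sel.mean(0))
# slot: dark pixels
s=np.zeros_like(b); s[203:210,360:395]=(g[203:210,360:395]<90); ys,xs=np.nonzero(s); pts=np.array([on(t,u,v,.012)[:2] for u,v in zip(xs,ys)])*1000
print("slot",pts.min(0),pts.max(0),pts.mean(0),np.polyfit(pts[:,1],pts[:,0],1))
print(g[202:211,360:395])
E
```

```text
plate ((494.3974609375, -189.22959899902344), (173.7714080810547, 172.44168090820312), 0.6273555159568787)
L [ 3.57725924e-02 -1.22390720e+02] [ 485.71517668 -105.01542941]
R [ 7.52501618e-03 -2.76595509e+02] [ 487.63190301 -272.92607152]
slot [ 523.39560141 -233.86450308] [ 530.86754405 -148.93557843] [ 526.27532564 -191.87668724] [1.24361303e-02 5.28661529e+02]
[[174 173 174 175 175 176 176 176 177 177 175 177 178 175 175 176 175 176
  174 175 177 176 175 173 174 174 176 176 177 177 176 175 174 174 176]
 [174 173 175 176 175 176 175 176 177 177 175 176 178 175 175 176 176 176
  174 176 176 176 175 174 174 175 177 177 178 178 177 176 174 174 177]
 [173 172 175 169 159 151 157 163 159 156 155 156 157 154 159 165 164 165
  164 164 166 165 164 163 163 164 166 166 166 166 173 176 174 176 177]
 [173 172 174 157 115  75 121 145 116  88  89  89  89  88 105 117 117 117
  117 116 118 118 116 116 116 117 117 118 119 123 157 177 175 176 177]
 [173 173 175 158  98  40 109 133  91  35  36  35  36  36  36  36  36  36
   36  36  36  36  37  36  36  36  37  36  36  60 145 178 176 177 178]
 [173 174 176 164 108  77  89  92  94  78  66  69  71  71  70  71  71  71
   71  71  72  71  58  61  71  72  57  61  60  73 148 178 177 177 178]
 [174 173 176 176 146 142 149 149 154 142 132 134 138 136 135 136 136 136
  136 137 138 137 126 128 136 137 127 130 130 132 163 179 178 177 178]
 [174 174 175 175 175 175 174 174 175 175 175 176 178 175 174 175 175 175
  175 177 178 176 176 175 175 176 178 179 180 180 179 179 178 178 178]
 [175 174 175 176 175 175 174 174 175 176 175 176 177 175 175 175 175 175
  175 177 178 177 176 175 176 176 177 179 180 180 179 179 178 178 179]]
```

{"method": "jog_arm", "body": {
  "moves": [
    {"fingers":40,"dx":0,"dy":0,"dz":0,"yaw":-0.177},
    {"fingers":40,"dx":-40,"dy":-5,"dz":0,"yaw":0},
    {"fingers":40,"dx":-60,"dy":0,"dz":0,"yaw":0},
    {"fingers":40,"dx":-61,"dy":0,"dz":0,"yaw":0},
    {"fingers":40,"dx":-61,"dy":0,"dz":0,"yaw":0},
    {"fingers":40,"dx":-61,"dy":0,"dz":0,"yaw":0},
    {"fingers":40,"dx":-60,"dy":0,"dz":0,"yaw":0},
    {"fingers":40,"dx":-40,"dy":0,"dz":0,"yaw":0}
  ],
  "newtons": 30
}}

```text
time_s: 6.7
position: [0.4657, -0.1872, 0.144]
tcp_rot: [[0.002, 1.0, -0.002], [1.0, -0.002, 0.002], [0.002, -0.002, -1.0]]
contact_force: [0.8, 0.6, -1.9]
grip_width: 0.0454
```

{"method": "jog_arm", "body": {
  "moves": [
    {"fingers":40,"dx":0,"dy":0,"dz":20,"yaw":0},
    {"fingers":40,"dx":0,"dy":0,"dz":25,"yaw":0},
    {"fingers":40,"dx":0,"dy":0,"dz":0,"yaw":0},
    {"fingers":40,"dx":0,"dy":0,"dz":0,"yaw":0}
  ],
  "newtons": 30
}}

```text
time_s: 7.2
position: [0.467, -0.1851, 0.1006]
tcp_rot: [[-0.0, 1.0, -0.001], [1.0, 0.0, 0.0], [0.0, -0.001, -1.0]]
contact_force: [0.3, 0.6, -1.8]
grip_width: 0.0453
```

```bash
python3 - <<'E'
from h import *
import pickle
s=robot.observe(); print(s["time_s"],s["position"],s["contact_force"],s["grip_width"],s["q"].round(2),s["tcp_rot"].round(3).tolist())
f=grab("wrist"); pickle.dump(f,open("w6.pkl","wb")); save(f,"w6.png",(180,110,500,310),2.5)
g=grab("top"); pickle.dump(g,open("t6.pkl","wb"))
E
```

```text
7.2 [ 0.46697221 -0.1850923   0.10061499] [ 0.29399486  0.58634631 -1.76461912] 0.045312504457084464 [-0.62  0.09  1.91  0.    1.14 -0.62] [[-0.0, 1.0, -0.001], [1.0, 0.0, 0.0], [0.0, -0.001, -1.0]]
```

View pics/w6.png

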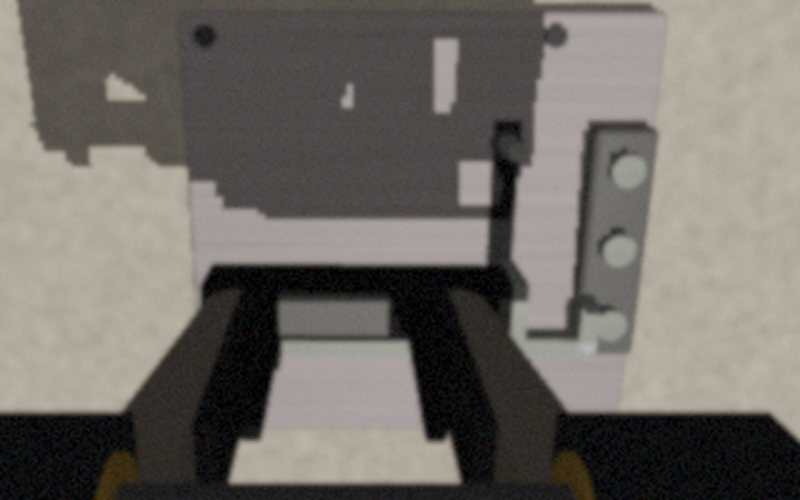

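The wrist view shows the post top at crop ~(512,148), just inside the slot's +y end at (507,122). The hook finger runs from (590,300) to (595,352), the nose is at about (515,290), and the tester sits on the -y side of the post.

```bash
python3 - <<'E'
from h import *
import pickle
f=pickle.load(open("w6.pkl","rb")); s=robot.observe(); R=s["tcp_rot"]; p=s["position"]
P=lambda x,y,z: on(f,180+(x-1)/2.5,110+(y-1)/2.5,z)
for k,v in {"post top":P(512,149,.030),"post base?":P(507,137,.012),"slot end+":P(507,122,.012),"plate hole1":P(205,36,.012),"hole2":P(556,36,.012),"cornerL":P(182,12,.012),"cornerR":P(665,12,.012)}.items(): print(k,(v*1000).round(1))
z=p[2]-.027+.013
for k,v in {"hook outer corner":P(597,353,z),"hook tip outer":P(597,305,z),"hook tip inner":P(582,305,z),"hook root in":P(582,335,z),"nose":P(524,290,p[2]-.009),"nose R":P(528,337,p[2]-.009)}.items(): print(k,((v-p)@R*1000).round(1))
t=pickle.load(open("t6.pkl","rb")); print([ [round(c,1) for c in proj(t,(.5265,y,.03))] for y in(-.15,-.155,-.16)])
im=f["frame"][110:310,180:500]; g=cv2.cvtColor(im,cv2.COLOR_RGB2GRAY); print(g[44:72,194:216:1])
E
```

```text
post top [ 525.5 -152.    30. ]
post base? [ 527.7 -151.    12. ]
slot end+ [ 527.3 -145.4   12. ]
plate hole1 [ 417.7 -114.6   12. ]
hole2 [ 542.8 -114.7   12. ]
cornerL [ 410.1 -106.4   12. ]
cornerR [ 580.5 -106.5   12. ]
hook outer corner [-14.8  72.4  14.1]
hook tip outer [ 0.1 70.9 14.1]
hook tip inner [ 0.1 66.7 14.1]
hook root in [-9.2 67.5 14.1]
nose [ 6.7 48.7  9.1]
nose R [-7.3 50.8  9.1]
[[np.float64(365.9), np.float64(205.4)], [np.float64(367.4), np.float64(205.4)], [np.float64(368.8), np.float64(205.4)]]
[[ 74  74  73  76  73  76  75  76  73  72  75  76  74  74  75  76  78  74
   83 115 150 164]
 [ 76  76  76  75  75  71  76  76  73  75  74  75  77  78  77  74  77  75
   84 117 150 163]
 [ 79  76  73  72  73  72  75  76  73  71  69  73  73  70  73  77  73  74
   85 115 149 162]
 [ 74  73  70  72  67  65  66  64  60  63  68  62  64  67  67  71  74  74
   85 114 149 162]
 [ 76  77  73  65  52  51  45  48  50  48  51  47  45  46  58  70  75  75
   83 115 149 161]
 [ 75  73  70  58  44  25  23  27  22  22  24  22  29  28  49  68  74  75
   85 116 149 163]
 [ 72  74  69  51 
[... 1328 characters left out ...]
8  52  54  66  70  74  74  85
  117 150 164 165]
 [150 141 117  75  30   3   6  15  18  14  30  22  38  52  72  85  89  95
  122 152 163 166]
 [164 151 122  74  37  18  11   3   0   9  18  18  31  55  89 112 120 124
  137 158 165 166]
 [163 151 120  74  35  16  16   0  14   9   6  15  29  63 106 140 150 152
  159 163 167 163]
 [164 152 119  73  42  27   4  11  10  11  12  21  38  66 113 149 161 163
  163 166 165 166]
 [163 151 116  70  43  26  20  13   6  17  10  20  40  74 120 151 164 166
  163 163 164 164]
 [160 149 113  68  43  28  22  22   2  13   4  20  59  95 131 155 164 163
  162 164 165 163]
 [160 146 111  65  44  38  29  19   7  16   0  34  80 121 149 159 162 163
  164 163 165 165]]
```

{"method": "jog_arm", "body": {
  "moves": [
    {"fingers":40,"dx":0,"dy":1.3,"dz":15,"yaw":0},
    {"fingers":40,"dx":0,"dy":0,"dz":20,"yaw":0},
    {"fingers":40,"dx":0,"dy":0,"dz":14,"yaw":0},
    {"fingers":40,"dx":0,"dy":0,"dz":6,"yaw":0},
    {"fingers":40,"dx":0,"dy":0,"dz":2,"yaw":0},
    {"fingers":40,"dx":0,"dy":0,"dz":1,"yaw":0},
    {"fingers":40,"dx":0,"dy":0,"dz":0,"yaw":0},
    {"fingers":40,"dx":0,"dy":0,"dz":0,"yaw":0}
  ],
  "newtons": 30
}}

```text
time_s: 8.3
position: [0.4686, -0.1855, 0.043]
tcp_rot: [[-0.0, 1.0, 0.001], [1.0, 0.0, -0.0], [-0.0, 0.001, -1.0]]
contact_force: [-0.3, 0.8, -1.0]
grip_width: 0.0456
```

{"method": "jog_arm", "body": {
  "moves": [
    {"fingers":40,"dx":0,"dy":0,"dz":0.5,"yaw":0},
    {"fingers":40,"dx":0,"dy":0,"dz":0.5,"yaw":0},
    {"fingers":40,"dx":0,"dy":0,"dz":0,"yaw":0}
  ],
  "newtons": 30
}}

```text
time_s: 8.68
position: [0.4683, -0.1853, 0.0415]
tcp_rot: [[-0.0, 1.0, -0.0], [1.0, 0.0, 0.0], [0.0, -0.0, -1.0]]
contact_force: [-0.6, 0.6, -1.7]
grip_width: 0.0454
```

{"method": "jog_arm", "body": {
  "moves": [
    {"fingers":40,"dx":0,"dy":0,"dz":0.7,"yaw":0},
    {"fingers":40,"dx":0,"dy":0,"dz":0.5,"yaw":0},
    {"fingers":40,"dx":0,"dy":0,"dz":0,"yaw":0}
  ],
  "newtons": 30
}}

```text
time_s: 9.05
position: [0.4683, -0.1853, 0.0403]
tcp_rot: [[0.0, 1.0, -0.0], [1.0, -0.0, 0.0], [0.0, -0.0, -1.0]]
contact_force: [0.2, -0.3, -0.4]
grip_width: 0.0453
```

{"method": "jog_arm", "body": {
  "moves": [
    {"fingers":40,"dx":0,"dy":0,"dz":0.4,"yaw":0},
    {"fingers":40,"dx":0,"dy":0,"dz":0.4,"yaw":0},
    {"fingers":40,"dx":0,"dy":0,"dz":0,"yaw":0}
  ],
  "newtons": 30
}}

```text
time_s: 9.43
position: [0.4683, -0.1853, 0.0395]
tcp_rot: [[0.0, 1.0, -0.0], [1.0, -0.0, 0.0], [0.0, -0.0, -1.0]]
contact_force: [-0.7, -0.1, -1.4]
grip_width: 0.0453
```

{"method": "jog_arm", "body": {
  "moves": [
    {"fingers":40,"dx":0,"dy":0,"dz":0.4,"yaw":0},
    {"fingers":40,"dx":0,"dy":0,"dz":0,"yaw":0}
  ],
  "newtons": 30
}}

```text
time_s: 9.68
position: [0.4683, -0.1853, 0.0392]
tcp_rot: [[-0.0, 1.0, -0.0], [1.0, 0.0, 0.0], [0.0, -0.0, -1.0]]
contact_force: [0.1, -0.0, -0.3]
grip_width: 0.0452
```

{"method": "jog_arm", "body": {
  "moves": [
    {"fingers":40,"dx":0,"dy":0,"dz":0.4,"yaw":0},
    {"fingers":40,"dx":0,"dy":0,"dz":0,"yaw":0}
  ],
  "newtons": 30
}}

```text
time_s: 9.93
position: [0.4683, -0.1853, 0.0388]
tcp_rot: [[0.0, 1.0, -0.0], [1.0, -0.0, 0.0], [0.0, -0.0, -1.0]]
contact_force: [-0.5, -0.7, -1.1]
grip_width: 0.0452
```

{"method": "jog_arm", "body": {
  "moves": [
    {"fingers":40,"dx":0,"dy":0,"dz":0.3,"yaw":0},
    {"fingers":40,"dx":0,"dy":0,"dz":0,"yaw":0}
  ],
  "newtons": 30
}}

```text
time_s: 10.18
position: [0.4684, -0.1853, 0.0386]
tcp_rot: [[-0.0, 1.0, 0.0], [1.0, 0.0, -0.0], [-0.0, 0.0, -1.0]]
contact_force: [-0.4, 0.6, -0.3]
grip_width: 0.0454
```

{"method": "jog_arm", "body": {
  "moves": [
    {"fingers":40,"dx":0,"dy":0,"dz":0.3,"yaw":0},
    {"fingers":40,"dx":0,"dy":0,"dz":0,"yaw":0}
  ],
  "newtons": 30
}}

```text
time_s: 10.42
position: [0.4685, -0.1854, 0.0385]
tcp_rot: [[-0.0, 1.0, 0.0], [1.0, 0.0, -0.0], [-0.0, 0.0, -1.0]]
contact_force: [-1.7, 0.6, 2.0]
grip_width: 0.0452
```

{"method": "jog_arm", "body": {
  "moves": [
    {"fingers":40,"dx":0,"dy":0,"dz":0.3,"yaw":0},
    {"fingers":40,"dx":0,"dy":0,"dz":0,"yaw":0}
  ],
  "newtons": 30
}}

```text
time_s: 10.68
position: [0.4685, -0.1854, 0.0384]
tcp_rot: [[-0.0, 1.0, -0.0], [1.0, 0.0, -0.0], [-0.0, -0.0, -1.0]]
contact_force: [-0.0, 1.3, 4.8]
grip_width: 0.0457
```

{"method": "jog_arm", "body": {
  "moves": [
    {"fingers":40,"dx":0,"dy":0,"dz":-0.25,"yaw":0},
    {"fingers":40,"dx":2,"dy":0,"dz":0,"yaw":0},
    {"fingers":40,"dx":3,"dy":0,"dz":0,"yaw":0},
    {"fingers":40,"dx":3,"dy":0,"dz":0,"yaw":0},
    {"fingers":40,"dx":3,"dy":0,"dz":0,"yaw":0},
    {"fingers":40,"dx":3,"dy":0,"dz":0,"yaw":0},
    {"fingers":40,"dx":3,"dy":0,"dz":0,"yaw":0},
    {"fingers":40,"dx":3,"dy":0,"dz":0,"yaw":0}
  ],
  "newtons": 30
}}

```text
time_s: 11.68
position: [0.4686, -0.1654, 0.0384]
tcp_rot: [[-0.0, 1.0, 0.0], [1.0, 0.0, -0.001], [-0.001, 0.0, -1.0]]
contact_force: [0.9, -2.6, 5.4]
grip_width: 0.0456
```

{"method": "jog_arm", "body": {
  "moves": [
    {"fingers":40,"dx":2,"dy":0,"dz":0,"yaw":0},
    {"fingers":40,"dx":2,"dy":0,"dz":0,"yaw":0},
    {"fingers":40,"dx":1.5,"dy":0,"dz":0,"yaw":0},
    {"fingers":40,"dx":1.5,"dy":0,"dz":0,"yaw":0},
    {"fingers":40,"dx":1.5,"dy":0,"dz":0,"yaw":0},
    {"fingers":40,"dx":1,"dy":0,"dz":0,"yaw":0},
    {"fingers":40,"dx":0,"dy":0,"dz":0,"yaw":0}
  ],
  "newtons": 30
}}

```text
time_s: 12.55
position: [0.4686, -0.1558, 0.0384]
tcp_rot: [[-0.0, 1.0, 0.0], [1.0, 0.0, -0.0], [-0.0, 0.0, -1.0]]
contact_force: [-0.4, -3.3, 5.5]
grip_width: 0.0453
```

```bash
python3 - <<'E'
from h import *
import pickle
s=robot.observe(); print(s["time_s"],s["position"],s["contact_force"],s["wrist_torque"],s["grip_width"])
f=grab("wrist"); pickle.dump(f,open("w7.pkl","wb")); save(f,"w7.png",(280,110,440,230),4.5)
E
```

```text
12.55 [ 0.46856427 -0.15584297  0.03840583] [-0.41399339 -3.3196113   5.47867886] [-0.61646938  0.22566414  0.06665515] 0.04529716877265924
```

View pics/w7.png

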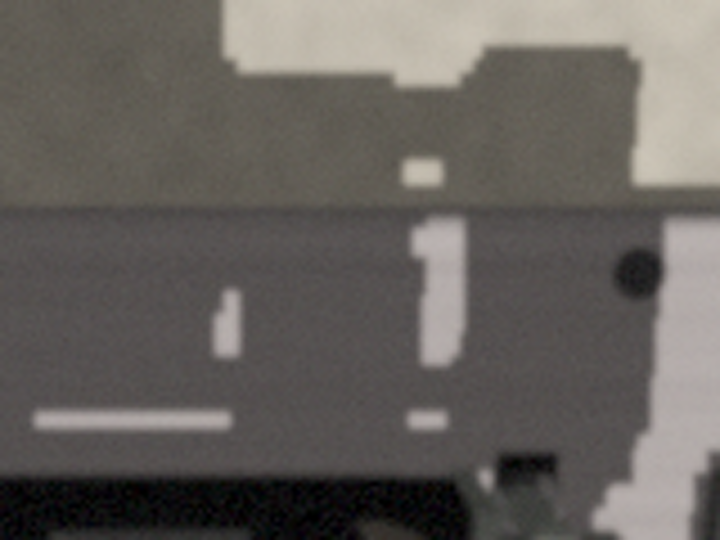

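The crop cut off the hook, but it shows the post's end of the slot at (527,470) just ahead of the nose, as planned. The side force is only friction so far, so I'm continuing gently by feel.

{"method": "jog_arm", "body": {
  "moves": [
    {"fingers":40,"dx":1,"dy":0,"dz":-0.25,"yaw":0},
    {"fingers":40,"dx":1,"dy":0,"dz":0,"yaw":0},
    {"fingers":40,"dx":1,"dy":0,"dz":0,"yaw":0},
    {"fingers":40,"dx":1,"dy":0,"dz":0,"yaw":0},
    {"fingers":40,"dx":1,"dy":0,"dz":0,"yaw":0},
    {"fingers":40,"dx":0.5,"dy":0,"dz":0,"yaw":0}
  ],
  "newtons": 30
}}

```text
time_s: 13.35
position: [0.4683, -0.1503, 0.0384]
tcp_rot: [[-0.0, 1.0, -0.0], [1.0, 0.0, -0.0], [-0.0, -0.0, -1.0]]
contact_force: [-0.3, -1.8, 4.4]
grip_width: 0.0454
```

{"method": "jog_arm", "body": {
  "moves": [
    {"fingers":40,"dx":0.5,"dy":0,"dz":0,"yaw":0},
    {"fingers":40,"dx":0.5,"dy":0,"dz":0,"yaw":0},
    {"fingers":40,"dx":0.5,"dy":0,"dz":0,"yaw":0}
  ],
  "newtons": 30
}}

```text
time_s: 13.72
position: [0.4683, -0.1488, 0.0384]
tcp_rot: [[0.0, 1.0, -0.0], [1.0, -0.0, -0.0], [-0.0, -0.0, -1.0]]
contact_force: [-0.4, -2.7, 5.1]
grip_width: 0.0455
```

{"method": "jog_arm", "body": {
  "moves": [
    {"fingers":40,"dx":0.5,"dy":0,"dz":-0.15,"yaw":0},
    {"fingers":40,"dx":0.5,"dy":0,"dz":0,"yaw":0},
    {"fingers":40,"dx":0.4,"dy":0,"dz":0,"yaw":0}
  ],
  "newtons": 30
}}

```text
time_s: 14.1
position: [0.4683, -0.1473, 0.0384]
tcp_rot: [[0.0, 1.0, -0.0], [1.0, -0.0, 0.0], [0.0, -0.0, -1.0]]
contact_force: [0.4, -2.5, 3.0]
grip_width: 0.0452
```

{"method": "jog_arm", "body": {
  "moves": [
    {"fingers":40,"dx":0.4,"dy":0,"dz":0,"yaw":0},
    {"fingers":40,"dx":0.4,"dy":0,"dz":0,"yaw":0}
  ],
  "newtons": 30
}}

```text
time_s: 14.35
position: [0.4682, -0.1465, 0.0384]
tcp_rot: [[-0.0, 1.0, -0.0], [1.0, 0.0, 0.0], [0.0, -0.0, -1.0]]
contact_force: [1.0, -1.9, 3.8]
grip_width: 0.0453
```

{"method": "jog_arm", "body": {
  "moves": [
    {"fingers":40,"dx":0.4,"dy":0,"dz":0,"yaw":0},
    {"fingers":40,"dx":0.3,"dy":0,"dz":0,"yaw":0}
  ],
  "newtons": 30
}}

```text
time_s: 14.6
position: [0.4682, -0.1458, 0.0384]
tcp_rot: [[0.0, 1.0, -0.0], [1.0, -0.0, 0.0], [0.0, -0.0, -1.0]]
contact_force: [-0.1, -2.1, 2.3]
grip_width: 0.0458
```

{"method": "jog_arm", "body": {
  "moves": [
    {"fingers":40,"dx":0.4,"dy":0,"dz":0,"yaw":0},
    {"fingers":40,"dx":0.3,"dy":0,"dz":0,"yaw":0}
  ],
  "newtons": 30
}}

```text
time_s: 14.85
position: [0.4682, -0.1453, 0.0384]
tcp_rot: [[0.0, 1.0, -0.0], [1.0, -0.0, -0.0], [-0.0, -0.0, -1.0]]
contact_force: [-0.6, -3.8, 1.7]
grip_width: 0.0454
```

{"method": "jog_arm", "body": {
  "moves": [
    {"fingers":40,"dx":0.4,"dy":0,"dz":0,"yaw":0},
    {"fingers":40,"dx":0.3,"dy":0,"dz":0,"yaw":0}
  ],
  "newtons": 30
}}

```text
time_s: 15.1
position: [0.4683, -0.145, 0.0385]
tcp_rot: [[0.0, 1.0, 0.0], [1.0, -0.0, -0.001], [-0.001, 0.0, -1.0]]
contact_force: [0.0, -6.3, 0.8]
grip_width: 0.0454
```

{"method": "jog_arm", "body": {
  "moves": [
    {"fingers":40,"dx":0.4,"dy":0,"dz":0,"yaw":0},
    {"fingers":40,"dx":0,"dy":0,"dz":0,"yaw":0}
  ],
  "newtons": 30
}}

```text
time_s: 15.35
position: [0.4683, -0.1449, 0.0385]
tcp_rot: [[0.001, 1.0, 0.0], [1.0, -0.001, -0.001], [-0.001, 0.0, -1.0]]
contact_force: [-0.9, -5.9, 0.6]
grip_width: 0.0457
```

The post is felt: a 6 N side force at TCP y −0.145, matching the seen post. I'm easing off a little, then releasing slowly.

{"method": "jog_arm", "body": {
  "moves": [
    {"fingers":40,"dx":-0.3,"dy":0,"dz":0,"yaw":0},
    {"fingers":46.5,"dx":0,"dy":0,"dz":0,"yaw":0},
    {"fingers":48,"dx":0,"dy":0,"dz":0,"yaw":0},
    {"fingers":49.5,"dx":0,"dy":0,"dz":0,"yaw":0},
    {"fingers":51,"dx":0,"dy":0,"dz":0,"yaw":0},
    {"fingers":52.5,"dx":0,"dy":0,"dz":0,"yaw":0},
    {"fingers":54,"dx":0,"dy":0,"dz":0,"yaw":0},
    {"fingers":55.5,"dx":0,"dy":0,"dz":0,"yaw":0}
  ],
  "newtons": 30
}}

```text
time_s: 16.35
position: [0.4684, -0.1443, 0.0385]
tcp_rot: [[-0.0, 1.0, 0.0], [1.0, 0.0, 0.0], [0.0, 0.0, -1.0]]
contact_force: [1.5, -2.3, -2.8]
grip_width: 0.0559
```

{"method": "jog_arm", "body": {
  "moves": [
    {"fingers":57,"dx":0,"dy":0,"dz":0,"yaw":0},
    {"fingers":58.5,"dx":0,"dy":0,"dz":0,"yaw":0},
    {"fingers":60,"dx":0,"dy":0,"dz":0,"yaw":0},
    {"fingers":64,"dx":0,"dy":0,"dz":0,"yaw":0},
    {"fingers":70,"dx":0,"dy":0,"dz":0,"yaw":0},
    {"fingers":76,"dx":0,"dy":0,"dz":0,"yaw":0},
    {"fingers":76,"dx":0,"dy":0,"dz":0,"yaw":0}
  ],
  "newtons": 30
}}

```text
time_s: 17.23
position: [0.4684, -0.1444, 0.0386]
tcp_rot: [[0.0, 1.0, 0.0], [1.0, -0.0, 0.0], [0.0, 0.0, -1.0]]
contact_force: [0.5, 0.0, -0.3]
grip_width: 0.076
```

```bash
python3 - <<'E'
from h import *
import pickle
s=robot.observe(); print(s["time_s"],s["position"],s["contact_force"],s["grip_width"])
f=grab("wrist"); pickle.dump(f,open("w8.pkl","wb")); save(f,"w8.png",(220,190,420,320),4)
E
```

```text
17.225 [ 0.46836814 -0.14443862  0.03856524] [ 0.46138352  0.04685172 -0.28055958] 0.07596741862203182
```

View pics/w8.png

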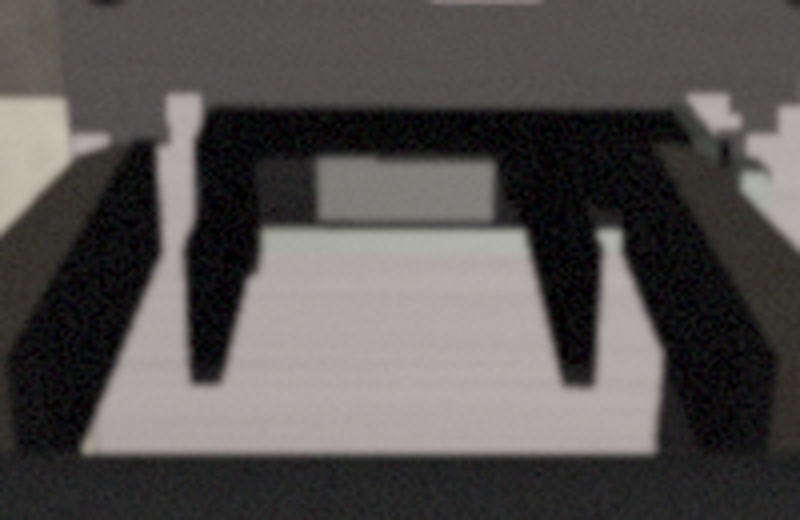

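The fingers stand clear of both tabs (tab tops at crop 190–222 and 562–597). I'm lifting straight up and away.

{"method": "jog_arm", "body": {
  "moves": [
    {"fingers":76,"dx":0,"dy":0,"dz":-10,"yaw":0},
    {"fingers":76,"dx":0,"dy":0,"dz":-20,"yaw":0},
    {"fingers":76,"dx":0,"dy":0,"dz":-40,"yaw":0},
    {"fingers":76,"dx":0,"dy":0,"dz":-40,"yaw":0},
    {"fingers":76,"dx":-30,"dy":-20,"dz":-20,"yaw":0},
    {"fingers":76,"dx":-40,"dy":-20,"dz":0,"yaw":0},
    {"fingers":76,"dx":0,"dy":0,"dz":0,"yaw":0},
    {"fingers":76,"dx":0,"dy":0,"dz":0,"yaw":0}
  ]
}}

```text
time_s: 18.27
position: [0.4285, -0.214, 0.1687]
tcp_rot: [[0.0, 1.0, 0.0], [1.0, -0.0, 0.0], [0.0, 0.0, -1.0]]
contact_force: [-0.4, 0.1, -0.3]
grip_width: 0.0758
```

```bash
python3 - <<'E'
from h import *
import pickle
f8=pickle.load(open("w8.pkl","rb")); P=lambda x,y,z: on(f8,220+(x-1.5)/4,190+(y-1.5)/4,z)
print("tab span mm",(P(597,384,.074)-P(190,380,.074))*1000)
s=robot.observe(); print(s["time_s"],s["position"],s["contact_force"],s["grip_width"])
f=grab("wrist"); g=grab("side"); t=grab("top")
pickle.dump((f,g,t),open("end.pkl","wb"))
c=[int(x) for x in proj(f,(.495,-.148,.03))]; d=[int(x) for x in proj(g,(.49,-.15,.03))]; e=[int(x) for x in proj(t,(.49,-.15,.03))]; print(c,d,e)
def cr(F,c,w,h,W,H): 
    x=min(max(c[0]-w//2,0),640-w); y=min(max(c[1]-h//2,0),400-h); return cv2.resize(F["frame"][y:y+h,x:x+w,::-1],(W,H),interpolation=2)
cv2.imwrite("pics/end.png",np.vstack([cr(f,c,160,60,800,300),np.hstack([cr(g,d,100,75,400,300),cr(t,e,200,150,400,300)])]))
# bystander change check, top
t0=pickle.load(open("top0.pkl","rb"))["frame"].astype(int); D=(np.abs(t0-t["frame"]).max(2)>40)
for n,(u,v) in dict(tape=(323,214),spool=(323,239),staple=(325,170),saw=(165,205),can=(455,190),hammer=(470,236)).items(): print(n,D[v-12:v+12,u-12:u+12].sum())
E
```

```text
tab span mm [55.85789583 -0.66172712  0.        ]
18.275 [ 0.42847588 -0.21398906  0.16874719] [-0.43503444  0.09817761 -0.27581675] 0.07583862621320163
[379, 126] [362, 174] [366, 215]
tape 0
spool 113
staple 0
saw 0
can 0
hammer 0
```

View pics/end.png

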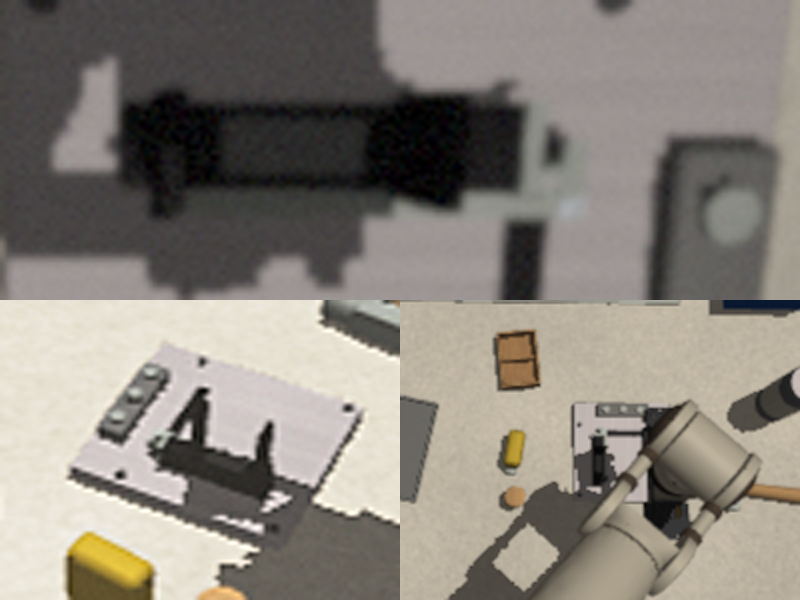

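The final picture shows the tester flat on the plate with the post held between its nose and hook finger, at about (535–570,150). The change flagged near the spool is the arm's shadow; the spool itself hasn't moved.

```bash
python3 -c "
from h import *
robot.close_job(); print(robot.observe()['time_s'])"
```

```text
the job is handed in; nothing more can be done
the job is handed in; nothing more can be done
```

The tester is clipped on the earthing post, and I handed the job in at about 18 s of the 48 s allowed. I squeezed it in the tray at 30 N (45.4 mm across the fingers, hook fully out) and laid it on the plate. I then slid it to +y until the post was felt against the rod, and let go slowly.

**Forces:** the highest readings were about 6 N sideways on the post and about 5.5 N upward from the plate. Adding the tester's weight, the plate saw about 7 N, still well under 16 N. Readings came only at the end of each call, so brief peaks in between were not seen.

**Final checks:**
- **Clip:** the tab span measured 55.9 mm, so the plunger is at about 0.006, as expected with the hook closed on the 7 mm post. The last pictures show the post between nose and finger and the tester flat on the plate.
- **Robot:** the gripper is open, clear of everything, and reads under 1 N.
- **Bystanders:** the tape measure, staple tray, saw and can showed no change. The check flagged a change at the spool, but the picture shows the arm's shadow there and the spool where it was.

**What went wrong on the way:** the first two move calls were refused because of missing keys, with no motion. One mid-slide picture was cropped too high to show the hook, so I finished the slide by feel.

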